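# Clamp a hydraulic coupling in the bench ratchet clamp

### The arm

A 6-joint arm with a two-finger parallel gripper is mounted at the origin on the work surface. World frame = base frame: x ahead of the robot, y to its left, z up, the work surface at z = 0. Lengths are in m, angles in rad, forces in N, time in s.
With the tool pointing down it reaches from about 0.35 to 0.975 m from the base axis. Payload 17.4 kg.
Tool frame: the origin (TCP) lies midway between the tips of the shut fingers; the grasp point (between the pads) lies 19 mm behind it; z points along the fingers, y is the line along which they close (so a half turn about z gives the same grasp; the last joint's range is limited). The gripper opens to 85 mm and grips with 20 to 120 N. Pads are 22 mm wide; open, the fingers measure 114 mm over their backs; the gripper's body (76 mm by 85 mm) begins 54 mm behind the grasp point. The pads swing forward as they close: fully open they stand 13 mm farther back than shut.
Start: joints at [-1.306, 0.116, 1.442, -0, 1.584, -0.038], TCP at [0.201, -0.644, 0.231] pointing down, gripper open.
Joint ranges: [-2.83, 2.83], [-0.83, 2.19], [0.07, 2.5], [-1.14, 4.28], [0.01, 3], [-2.97, 2.97]. Speed limits (rad/s): [1.89, 1.89, 2.22, 3.14, 3.14, 3.14].

### API

Orientations are given as a unit quaternion [x, y, z, w].
In Python, from station import env, cams, job gives the robot as it stands.
- The arm moves only by the tool send_rows, never from a script. Its argument "targets" is a list of rows, each a list of 5 numbers: the closure, from 0 (fully open) to 1 (shut), then the shift along the world's x, y, z in m, then the turn about the world's z in degrees. A call has 1 to 10 rows; each row is the pose to reach, as a shift and turn from the pose commanded when the call began; what a row does not reach only later rows make up. A row lasts 1/12 s, in which the tool goes at most 41.7 mm and 7.16 degrees, less where a joint would pass 70% of its speed; a pose out of reach is approached as far as the arm can. A call with a gripper value outside its range is refused whole. The fingers move at their own pace and stop on an object; the grip force is fixed at half the most. Time passes only in rows, so rows that repeat a pose let the fingers close. It gives the time, the measured TCP pose, the force, the opening and the grip force at its end, in the units of the state.
- env.state(): the state, without advancing time (a new reading comes with each control period).
- cams.get_image(name): name is "scene" or "side" or "wrist"; returns a dict with "color" (420x560x3 uint8, red, green, blue), "vfov" (degrees; the focal length in pixels is half the picture's height over the tangent of half this angle, whatever the lens; pixels are square), "cx", "cy" (the principal point, pixels), "dist_coeffs" ([k1, k2, p1, p2, k3] as OpenCV has them; the pictures are not rectified), "R" (3x3) and "t" (3): a world point X has camera coordinates R X + t; the wrist camera has in their place "hand_eye" (4x4, takes a point from camera to tool coordinates, whose origin is the TCP and whose axes are the flange's). Camera axes: x right, y down, z forward; pixel columns grow to the right and rows downward; lengths in m; the calibration is good to about 2 mm. A picture is of the moment at which its call begins: read the wrist's pose just before it. There is no depth.
- job.job_done(): hands the job in; it is judged then, once.
The state is a dict: "time": time; "joint_pos": joint angles; "dq": joint speeds; "joint_efforts": joint torques, N m; "tool_pos": TCP position; "tcp_rot": TCP orientation; "ft_force": force on the tool from outside, world axes, zero at the start; "ft_torque": the same for the moment, N m; "width": finger opening in m; "grip_force": force on a finger pad.
Only numpy, scipy, OpenCV 4.12 (cv2) and the standard library are available. Lean on these libraries where they do the work, as an engineer would, in place of code of your own. Each camera call takes 0.05 s, during which the arm holds its last target. There are 200 camera calls.

### The job

Clamp the brass coupling in the blue bench clamp: while the jaw is still clear of it, press the green zero button on the load readout fully down and let it come up, then pump the two orange ratchet levers together until the jaw has slid the coupling home against the anvil and pressed its spring plunger in so far that the yellow band has gone into the barrel and the barrel mouth is within the green band, never letting the red band go in (that crushes the coupling). Move the jaw and coupling only by the levers, do not touch them or disturb the other things on the bench, and finish while still holding the levers firmly squeezed with the gripper.

Things in the scene. Friction and masses are not known exactly. Their poses are not given: they have to be found in the camera images.
- clamp: Blue ratchet clamp fixed on a steel plate 100 x 360 x 12 mm along its y axis (y -165 to +195 mm). Origin on the bench, mid-width; z up. Anvil (70 wide, 89 high) at the -y end, face at y = -130; two rails carry the coupling; the lever head (60 wide, y 50 to 120, 78 high) is at the +y end. The toothed bar with the jaw slides towards -y at height 55.
- anvil_face (a point): Centre of the anvil's face that the coupling must be pressed against, at clamp (0, -130, 55) mm.
- fitting: Brass hose coupling, 50 mm long, 36 mm diameter (28 at the end faces), about 0.2 kg, lying loose on the rails, axis along the clamp's y, on the jaw's line. Origin at its centre, 55 mm above the bench. Starts 2 to 14 mm short of the anvil; home, its centre is 25 mm from the anvil face (clamp y = -105). It slides with 2 to 4 N.
- jaw: Dark steel jaw on the toothed bar: barrel 30 mm diameter, 30 long, spring plunger out of its -y end. Slides to -y only: a keeper pawl holds it, clicking every 5 mm (it may settle back under 5 mm as the levers are let go). A full squeeze pushes it about 12 mm, about 10 mm stay; under half a squeeze brings little. Moves stiffly (3 to 5 N), stays where left.
- pad_face (a point): Centre of the front face of the plunger's black pad (26 mm diameter), which touches the coupling's end face; on the clamp's y line at height 55 mm. The coupling is touched when this is 25 mm from fitting.
- plunger (a joint): How far the plunger is pressed into the jaw barrel, m: 0 fully out, 0.020 fully in. Its spring yields from 6 N, then 1 N per mm. The 20 mm shaft has three bands, from the barrel mouth: yellow 4 mm, green 12.5 mm, red 3.5 mm next to the pad; yellow has gone in at 0.004, red begins to go in at 0.0165.
- lever_a: Front (-y) orange ratchet lever; upright from its pivot on the head at clamp (0, 63, 65) mm, which is this origin. With lever_b it makes a pair that swings towards each other equally (linked); springs open them again. Squeezed fully each turns 0.178 rad to its stop.
- lever_b: Rear (+y) orange ratchet lever, mirror image of lever_a; pivot and origin at clamp (0, 107, 65) mm.
- lever_a_grip (a point): Centre of lever_a's orange grip: round bar 16 mm diameter, 44 long along the clamp's x; open at clamp (0, 63, 132) mm. Pinch both grips together from above along the clamp's y: 60 mm over both when open, 36 fully squeezed. Takes 2 to 4 N on each lever, up to about 18 N with the plunger deep in. Open past 60 mm to let them return before the next stroke.
- lever_b_grip (a point): Centre of lever_b's orange barrel grip, same size and height, when open at clamp (0, 107, 132) mm.
- readout: Grey load readout box fixed on the bench, 90 x 110 x 50 mm, blank screen in front of the green button. Origin under its centre.
- zero_top (a point): Centre of the top of the green zero button (26 mm diameter, in a black collar of 42 mm), 68 mm above the bench when up, pressed straight down.
- zero (a joint): Travel of the zero button, m: 0 up, 0.006 fully down (5 N), springs back.
- wrench: Steel wrench 200 mm long lying on the bench; bystander.
- spare: Spare steel coupling, 36 mm diameter, 50 mm high, standing between readout and clamp; bystander.
- jar: Jar 60 mm diameter, 75 mm high; bystander at the far side.
- elbow: Steel elbow fitting about 60 mm high; bystander at the far side.
- cleaner: White bottle 60 mm diameter, 170 mm high; bystander at the far side.
- mug: White mug 76 mm diameter, 90 mm high; bystander nearer the robot.
Things that resemble listed ones, but are neither listed nor needed, are in the scene too. What is shaped like the readout but pink is not meant.

How it is judged:
By the outcome, as a careful person would: the job done as asked, in the order asked, and still so for the second after the job is handed in, while the arm keeps its last pose, push and grip.
It also fails if it takes over 58 s, if anything falls off the work surface, if the arm or the gripper's body presses on something with over 40 N, if the wrist force passes 120 N, or if a joint passes its speed limit or range.

## Working session

There is one attempt and no reset: what is moved stays moved. The work goes in short steps, Python scripts to look and compute and a tool call to move; the robot and the scene stay as the last step left them, time stands still between calls to the robot, and variables do not carry over. Pictures are saved under pics/ and viewed, at most 10 in all, crops included, and the job is handed in when it is done.

Besides the shell and the picture viewer there is one more tool, called by a JSON object that holds its "name" and its "arguments". send_rows: Moves the arm, as the interface text tells. Its arguments: {"type":"object","properties":{"targets":{"type":"array","items":{"type":"array","items":{"type":"number"}}}},"required":["targets"]}

```bash
mkdir -p pics; cat > h.py <<'E'
import numpy as np,cv2,pickle
from station import env,cams,job
from scipy.spatial.transform import Rotation as Ro
def shot(n,f=None):
    s=env.state(); c=dict(cams.get_image(n))
    if 'hand_eye' in c and c.get('hand_eye') is not None:
        H=np.array(c['hand_eye']); T=np.eye(4);T[:3,:3]=Ro.from_quat(s['tcp_rot']).as_matrix();T[:3,3]=s['tool_pos']
        W=np.linalg.inv(T@H); c['R']=W[:3,:3];c['t']=W[:3,3]
    c['R']=np.array(c['R']);c['t']=np.array(c['t'])
    if f: cv2.imwrite('pics/'+f+'.png',c['color'][:,:,::-1]); pickle.dump(c,open(f+'.pkl','wb'))
    return c
def K(c):
    f=c['color'].shape[0]/2/np.tan(np.radians(c['vfov'])/2); return np.array([[f,0,c['cx']],[0,f,c['cy']],[0,0,1.]])
def ray(c,uv):
    p=cv2.undistortPoints(np.array([[uv]],float),K(c),np.array(c['dist_coeffs'],float))[0,0]
    d=c['R'].T@np.array([p[0],p[1],1]); return -c['R'].T@c['t'],d/np.linalg.norm(d)
def onz(c,uv,z):
    o,d=ray(c,uv); return o+d*(z-o[2])/d[2]
def proj(c,X):
    return cv2.projectPoints(np.array(X,float).reshape(-1,1,3),cv2.Rodrigues(c['R'])[0],c['t'],K(c),np.array(c['dist_coeffs'],float))[0][:,0]
def blobs(c,lo,hi,amin=30):
    h=cv2.cvtColor(c['color'],cv2.COLOR_RGB2HSV); m=cv2.inRange(h,np.array(lo),np.array(hi))
    n,_,st,ce=cv2.connectedComponentsWithStats(m)
    return [(tuple(ce[i].round(1)),st[i].tolist()) for i in range(1,n) if st[i,4]>=amin]
E
python3 - <<'E'
from h import *
a=shot('scene','scene0');b=shot('side','side0')
cv2.imwrite('pics/both.png',cv2.resize(np.vstack([a['color'],b['color']])[:,:,::-1],None,fx=.7,fy=.7))
for n,c in(('sc',a),('si',b)):
    print(n,'cam',(-c['R'].T@c['t']).round(2))
    print('orange',blobs(c,(5,150,120),(18,255,255)));print('green',blobs(c,(45,90,60),(85,255,255)));print('blue',blobs(c,(100,120,50),(125,255,255),150))
print(env.state())
E
```

```text
sc cam [ 1.21 -0.47  0.81]
orange [((np.float64(346.5), np.float64(179.9)), [341, 174, 12, 13, 79]), ((np.float64(330.5), np.float64(184.4)), [325, 178, 12, 14, 81])]
green [((np.float64(166.0), np.float64(270.2)), [160, 265, 13, 12, 128]), ((np.float64(156.8), np.float64(348.2)), [150, 342, 14, 13, 139])]
blue [((np.float64(479.4), np.float64(135.9)), [459, 112, 41, 37, 174]), ((np.float64(503.3), np.float64(227.5)), [452, 184, 108, 74, 713]), ((np.float64(337.8), np.float64(216.1)), [320, 202, 35, 27, 478]), ((np.float64(250.9), np.float64(234.8)), [240, 214, 22, 42, 635]), ((np.float64(424.7), np.float64(275.8)), [365, 223, 130, 100, 1898]), ((np.float64(321.7), np.float64(353.4)), [250, 284, 154, 127, 3727]), ((np.float64(215.2), np.float64(389.7)), [132, 358, 146, 62, 460]), ((np.float64(250.7), np.float64(413.9)), [243, 404, 19, 16, 163])]
si cam [ 0.18 -0.71  0.9 ]
orange [((np.float64(276.3), np.float64(166.1)), [270, 163, 14, 6, 43]), ((np.float64(279.4), np.float64(176.2)), [274, 173, 15, 7, 41]), ((np.float64(528.0), np.float64(399.7)), [501, 374, 56, 46, 311]), ((np.float
[... 1189 characters left out ...]
)]
{'time': 0.1, 'joint_pos': array([-1.30576428e+00,  1.16448967e-01,  1.44221260e+00, -2.15818173e-05,
        1.58399470e+00, -3.78271912e-02]), 'dq': array([ 0.00098483, -0.0017876 , -0.00233018, -0.00091457, -0.00123597,
       -0.0005914 ]), 'joint_efforts': array([ 1.45823800e-03, -7.33668852e+01, -6.33789539e+01, -1.60834425e-04,
        5.19545938e-03,  2.44582935e-05]), 'tool_pos': array([ 0.20124158, -0.64412145,  0.23061984]), 'tcp_rot': array([ 9.88556309e-01,  1.50851387e-01, -7.10048344e-05, -5.27152769e-04]), 'ft_force': array([-0.65849263,  0.19002465, -0.19931109]), 'ft_torque': array([ 0.07393373,  0.02891204, -0.04656063]), 'grip_force': 0.0, 'width': 0.08510572508150982}
```

View pics/scene0.png

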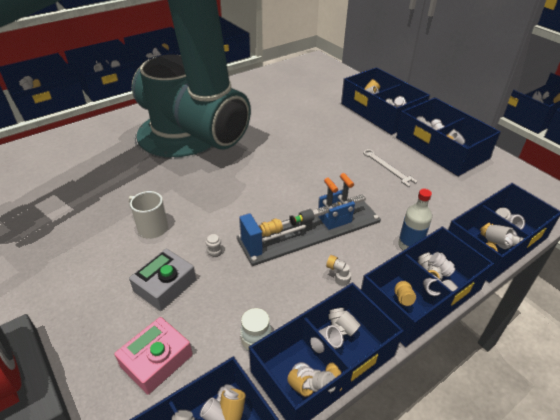

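View pics/side0.png

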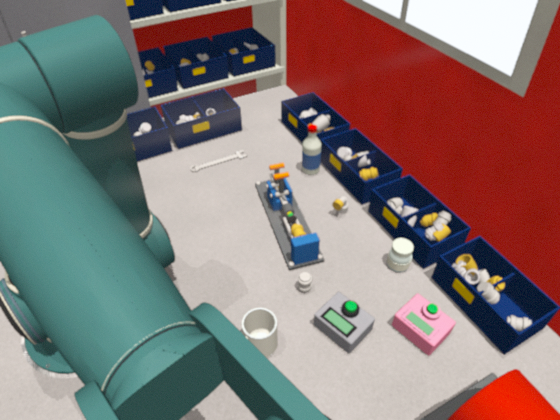

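The scene view shows the clamp with its anvil at (250,235) and its orange grips at (330,184) and (346,180). There are two candidates for the readout: a grey box with its button at scene (166,270) / side (350,306), and a pink one at scene (157,348) / side (432,308). The grey one fits the description and pink is excluded. I'll confirm it in one enlarged crop and triangulate.

```bash
python3 - <<'E'
from h import *
a,b=[pickle.load(open(f,'rb')) for f in('scene0.pkl','side0.pkl')]
def tri(p,q):
    o1,d1=ray(a,p);o2,d2=ray(b,q)
    s=np.linalg.lstsq(np.c_[d1,-d2],o2-o1,rcond=None)[0]
    x,y=o1+s[0]*d1,o2+s[1]*d2; return (x+y)/2,np.linalg.norm(x-y)
print('btn',tri((166,270.2),(350.4,306.4)),onz(a,(166,269.5),.068),onz(b,(350.4,305.5),.068))
A=tri((330.5,184.4),(279.4,176.2));B=tri((346.5,179.9),(276.3,166.1));print('A',A,'B',B)
A2=[onz(c,p,.132) for c,p in((a,(330.5,184.4)),(b,(279.4,176.2)))];B2=[onz(c,p,.132) for c,p in((a,(346.5,179.9)),(b,(276.3,166.1)))];print(A2,B2)
print('anvil',tri((250.9,234.8),(304.3,248.2)))
cv2.imwrite('pics/crop.png',np.hstack([cv2.resize(a['color'][160:400,110:400],(400,331)),cv2.resize(b['color'][150:350,240:470],(380,331))])[:,:,::-1])
E
```

```text
btn (array([ 0.56497933, -0.30112765,  0.06539162]), np.float64(0.0008471569128663668)) [ 0.56569057 -0.30132555  0.068     ] [ 0.56512153 -0.29995892  0.068     ]
A (array([0.60147973, 0.1172698 , 0.12750484]), np.float64(4.140786157257013e-05)) B (array([0.61285978, 0.15813798, 0.130368  ]), np.float64(0.0007576561045924577))
[array([0.60550858, 0.11333211, 0.132     ]), array([0.59904729, 0.11247256, 0.132     ])] [array([0.61457158, 0.15609986, 0.132     ]), array([0.61206412, 0.15686003, 0.132     ])]
anvil (array([ 0.56649155, -0.08895547,  0.04886928]), np.float64(0.0009001792006267818))
```

View pics/crop.png

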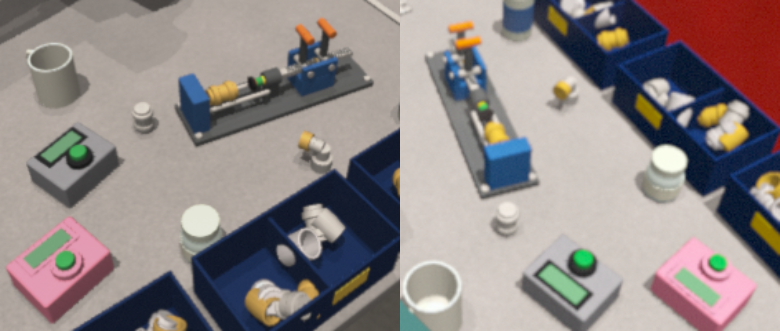

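The enlarged crop confirms the choice: the grey readout has the black collar and green button, and the other box is pink. The clamp is turned about -12 to -15°, so I'll move above the button with the fingers shut.

{"name": "send_rows", "arguments": {"targets": [[1, 0.364, 0.343, -0.04, -30], [1, 0.364, 0.343, -0.04, -30], [1, 0.364, 0.343, -0.04, -30], [1, 0.364, 0.343, -0.04, -30], [1, 0.364, 0.343, -0.04, -30], [1, 0.364, 0.343, -0.04, -30], [1, 0.364, 0.343, -0.04, -30], [1, 0.364, 0.343, -0.04, -30], [1, 0.364, 0.343, -0.04, -30], [1, 0.364, 0.343, -0.04, -30]]}}

```text
time: 0.93
tool_pos: [0.5032, -0.3591, 0.1979]
tcp_rot: [0.994, -0.11, -0.0, -0.0]
ft_force: [0.3, -0.8, -0.2]
width: 0.0002
grip_force: 0.0
```

{"name": "send_rows", "arguments": {"targets": [[1, 0, 0, 0, 0], [1, 0, 0, 0, 0]]}}

```text
time: 1.1
tool_pos: [0.5032, -0.3592, 0.1976]
tcp_rot: [0.994, -0.109, -0.0, -0.0]
ft_force: [-0.4, -0.2, -0.1]
width: -0.0002
grip_force: 0.0
```

{"name": "send_rows", "arguments": {"targets": [[1, 0.03, 0.03, 0, 0], [1, 0.062, 0.058, 0, 0], [1, 0.062, 0.058, 0, 0], [1, 0.062, 0.058, 0, 0]]}}

```text
time: 1.43
tool_pos: [0.5645, -0.3025, 0.1979]
tcp_rot: [0.994, -0.109, -0.0, -0.0]
ft_force: [-0.5, 0.3, 0.3]
width: -0.0
grip_force: 0.0
```

```bash
python3 - <<'E'
from h import *
c=shot('wrist','w0')
for (u,v),st in blobs(c,(45,90,60),(85,255,255)): print(u,v,st,onz(c,(u,v),.068))
print(env.state()['tool_pos'], proj(c,[[.565,-.301,.068]]))
E
```

```text
275.6 200.1 [261, 185, 30, 31, 753] [ 0.56681633 -0.30158844  0.068     ]
298.3 232.6 [263, 207, 70, 48, 1330] [ 0.53279173 -0.31495015  0.068     ]
[ 0.56376293 -0.30328733  0.19796985] [[275.39912607 202.19816869]]
```

View pics/w0.png

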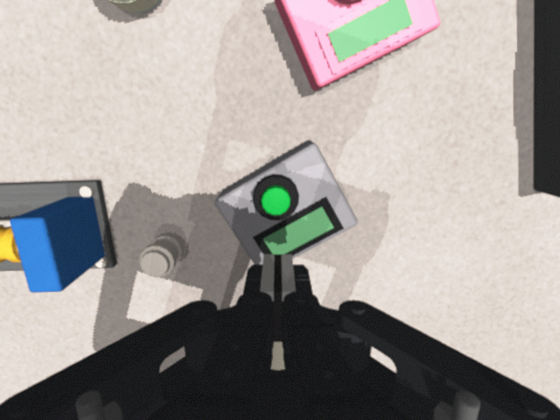

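The wrist view shows the green button at (275,200) on the grey box, at world (0.566, -0.302). Now I'll descend and press.

{"name": "send_rows", "arguments": {"targets": [[1, 0.002, 0.001, -0.04, 0], [1, 0.002, 0.001, -0.08, 0], [1, 0.002, 0.001, -0.115, 0], [1, 0.002, 0.001, -0.124, 0], [1, 0.002, 0.001, -0.129, 0], [1, 0.002, 0.001, -0.132, 0], [1, 0.002, 0.001, -0.134, 0], [1, 0.002, 0.001, -0.135, 0], [1, 0.002, 0.001, -0.135, 0]]}}

```text
time: 2.23
tool_pos: [0.5667, -0.3029, 0.066]
tcp_rot: [0.994, -0.11, 0.001, 0.001]
ft_force: [-4.0, -1.9, 8.0]
width: 0.0002
grip_force: 3.5
```

{"name": "send_rows", "arguments": {"targets": [[1, 0, 0, -0.002, 0], [1, 0, 0, -0.002, 0], [1, 0, 0, -0.002, 0]]}}

```text
time: 2.48
tool_pos: [0.5669, -0.303, 0.0657]
tcp_rot: [0.994, -0.11, 0.002, 0.001]
ft_force: [-13.4, 1.0, 23.2]
width: 0.0001
grip_force: 12.0
```

```bash
python3 - <<'E'
from h import *
c=shot('wrist','w1');a=shot('side','s1')
A=cv2.resize(c['color'][150:330,180:400],(400,327));B=cv2.resize(a['color'][260:360,300:420],(392,327))
cv2.imwrite('pics/press.png',np.hstack([A,B])[:,:,::-1])
s=env.state();print(s['tool_pos'],s['ft_force'],s['ft_torque'])
E
```

```text
[ 0.56691181 -0.30298624  0.0657146 ] [-11.94843521   1.39933169  23.96152469] [ 0.29409754  2.21143336 -0.01990651]
```

View pics/press.png

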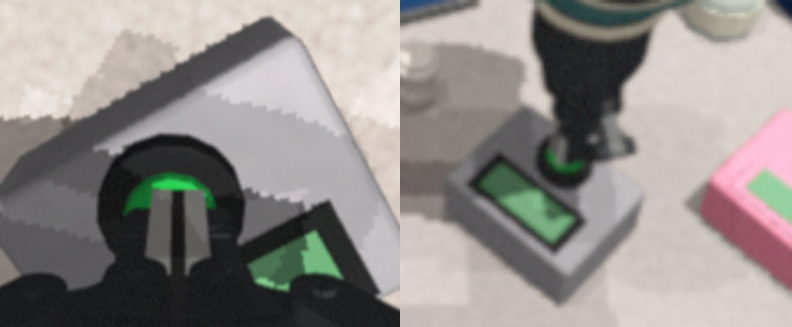

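The fingers stop at z = 65.7 mm with 24 N, and the crescent of button left visible suggests they rest on the collar. I'll lift off and check where the TCP and button project in this view.

```bash
python3 - <<'E'
from h import *
for n in('w0','w1'):
    c=pickle.load(open(n+'.pkl','rb'));o=-c['R'].T@c['t'];print(n,'cam',o.round(3))
    z=.0657 if n=='w1' else .198
    for x,y in((.5668,-.303),(.5778,-.303),(.5558,-.303),(.5668,-.294),(.5668,-.312)):
        print((x,y),proj(c,[[x,y,z]])[0].round(1))
c=pickle.load(open('w1.pkl','rb'))
for X in([.5668,-.3016,.066],[.5798,-.3016,.066],[.5538,-.3016,.066],[.5668,-.2886,.066],[.5878,-.3016,.066]):print(X,proj(c,[X])[0].round(1))
for (u,v),st in blobs(c,(45,90,60),(85,255,255)):print(u,v,st)
# dark collar top arc along column 275 and bright button edge
im=c['color'];print(im[150:262:3,275].tolist())
E
```

```text
w0 cam [ 0.636 -0.318  0.341]
(0.5668, -0.303) [277.3 266.7]
(0.5778, -0.303) [272.3 246.3]
(0.5558, -0.303) [282.1 286.3]
(0.5668, -0.294) [259.4 270.4]
(0.5668, -0.312) [295.3 263.1]
w1 cam [ 0.638 -0.319  0.209]
(0.5668, -0.303) [277.3 271.2]
(0.5778, -0.303) [272.3 251. ]
(0.5558, -0.303) [282.1 290.6]
(0.5668, -0.294) [259.4 274.9]
(0.5668, -0.312) [295.2 267.5]
[0.5668, -0.3016, 0.066] [274.5 272.1]
[0.5798, -0.3016, 0.066] [268.5 248.1]
[0.5538, -0.3016, 0.066] [280.2 295. ]
[0.5668, -0.2886, 0.066] [248.7 277.3]
[0.5878, -0.3016, 0.066] [264.6 232.7]
271.0 253.9 [248, 244, 51, 24, 482]
344.5 294.0 [319, 276, 48, 34, 654]
277.2 349.4 [273, 342, 10, 16, 100]
[[225, 216, 206], [225, 217, 205], [219, 209, 200], [221, 212, 201], [225, 216, 209], [229, 220, 213], [228, 220, 212], [222, 211, 204], [217, 206, 197], [190, 181, 174], [199, 188, 179], [193, 182, 177], [177, 167, 159], [75, 74, 76], [74, 73, 74], [75, 75, 74], [76, 75, 75], [72, 70, 74], [84, 82, 85], [137, 135, 138], [162, 159, 161], [171, 166, 170], [177, 175, 177], [175, 171, 176], [174, 170, 173], [30, 31, 31], [23, 24, 24], [44, 41, 43], [40, 40, 43], [38, 39, 42], [39, 42, 42], [42, 40, 42], [19, 105, 41], [45, 191, 82], [44, 210, 87], [38, 63, 36], [40, 42, 39], [36, 35, 31]]
```

{"name": "send_rows", "arguments": {"targets": [[1, 0, 0, 0.01, 0], [1, 0, 0, 0.02, 0], [1, 0, 0, 0.02, 0]]}}

```text
time: 2.83
tool_pos: [0.5673, -0.3025, 0.0848]
tcp_rot: [0.994, -0.11, 0.002, 0.001]
ft_force: [0.1, 0.5, -0.2]
width: -0.0002
grip_force: 0.0
```

{"name": "send_rows", "arguments": {"targets": [[1, 0, 0, 0.03, 0], [1, 0, 0, 0.03, 0], [1, 0, 0, 0.03, 0]]}}

```text
time: 3.08
tool_pos: [0.5669, -0.3022, 0.1132]
tcp_rot: [0.994, -0.11, 0.002, 0.001]
ft_force: [0.2, 0.3, -0.7]
width: -0.0002
grip_force: 0.0
```

```bash
python3 - <<'E'
from h import *
c=shot('wrist','w2');a=shot('scene','sc2')
print(env.state()['tool_pos'])
for (u,v),st in blobs(c,(45,90,60),(85,255,255)):print(u,v,st,onz(c,(st[0]+st[2]/2,st[1]+st[3]/2),.068))
p=env.state()['tool_pos'];print('tcp',proj(c,[p])[0],proj(a,[p,[.5668,-.3016,.068]]))
A=cv2.resize(c['color'][150:330,180:400],(400,327));B=cv2.resize(a['color'][190:320,100:260],(400,327))
cv2.imwrite('pics/hover.png',np.hstack([A,B])[:,:,::-1])
E
```

```text
[ 0.56606433 -0.30176499  0.11097802]
275.5 236.0 [255, 216, 42, 39, 1328] [ 0.56852077 -0.30186889  0.068     ]
328.7 267.7 [305, 244, 48, 49, 1173] [ 0.5389041  -0.33020165  0.068     ]
tcp [276.69862516 270.61704437] [[162.47071809 256.0552145 ]
 [166.10832022 269.88835432]]
```

View pics/hover.png

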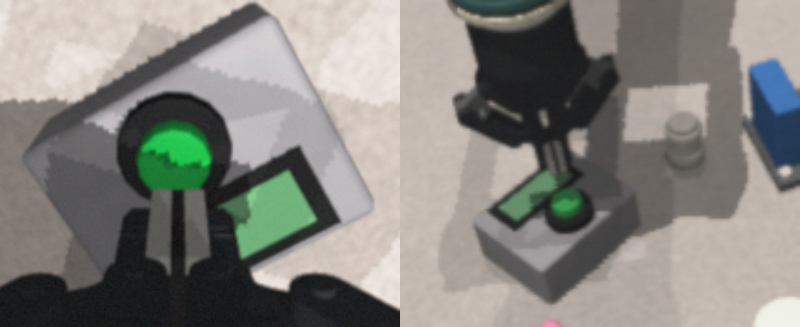

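The fingertip lands about 3 mm short of the button in x and 1 mm in y: the press view showed a 5 mm crescent ahead of the tip. I'll re-centre and press again.

{"name": "send_rows", "arguments": {"targets": [[1, 0.003, 0.001, -0.03, 0], [1, 0.003, 0.001, -0.042, 0], [1, 0.003, 0.001, -0.045, 0], [1, 0.003, 0.001, -0.047, 0], [1, 0.003, 0.001, -0.049, 0], [1, 0.003, 0.001, -0.05, 0], [1, 0.003, 0.001, -0.05, 0]]}}

```text
time: 3.77
tool_pos: [0.5693, -0.3007, 0.0653]
tcp_rot: [0.994, -0.11, 0.0, -0.0]
ft_force: [-20.5, 12.7, 46.4]
width: 0.0003
grip_force: 23.3
```

```bash
python3 - <<'E'
from h import *
s=env.state();print(s['tool_pos'],s['ft_force'],s['ft_torque'],s['joint_pos'])
E
```

```text
[ 0.56926408 -0.30070398  0.06525223] [-20.45828458  12.66919052  46.38975376] [ 2.2899247   3.47013191 -0.03174331] [-5.25734375e-01  1.40754416e-01  1.68947221e+00  3.16577528e-04
  1.31087007e+00  1.26558368e+00]
```

There's a hard stop at about z = 65.3 mm. I'll back off and step down to see where the spring force starts, which tells me whether this is full travel or the collar.

{"name": "send_rows", "arguments": {"targets": [[1, 0, 0, 0.006, 0], [1, 0, 0, 0.015, 0], [1, 0, 0, 0.015, 0], [1, 0, 0, 0.015, 0]]}}

```text
time: 4.1
tool_pos: [0.5689, -0.3008, 0.0758]
tcp_rot: [0.994, -0.11, -0.0, -0.0]
ft_force: [0.2, 0.3, -0.5]
width: 0.0003
grip_force: 0.0
```

{"name": "send_rows", "arguments": {"targets": [[1, 0, 0, -0.003, 0], [1, 0, 0, -0.003, 0], [1, 0, 0, -0.003, 0]]}}

```text
time: 4.35
tool_pos: [0.5687, -0.3007, 0.0722]
tcp_rot: [0.994, -0.11, -0.001, -0.0]
ft_force: [0.1, -0.1, -0.1]
width: 0.0002
grip_force: 0.0
```

{"name": "send_rows", "arguments": {"targets": [[1, 0, 0, -0.002, 0], [1, 0, 0, -0.002, 0], [1, 0, 0, -0.002, 0]]}}

```text
time: 4.6
tool_pos: [0.569, -0.3008, 0.071]
tcp_rot: [0.994, -0.11, -0.0, -0.0]
ft_force: [-0.8, -0.1, 1.6]
width: -0.0005
grip_force: 0.9
```

{"name": "send_rows", "arguments": {"targets": [[1, 0, 0, -0.002, 0], [1, 0, 0, -0.002, 0], [1, 0, 0, -0.002, 0]]}}

```text
time: 4.85
tool_pos: [0.5692, -0.3009, 0.0693]
tcp_rot: [0.994, -0.11, 0.0, 0.0]
ft_force: [-0.8, -0.2, 4.2]
width: -0.0002
grip_force: 1.4
```

{"name": "send_rows", "arguments": {"targets": [[1, 0, 0, -0.002, 0], [1, 0, 0, -0.002, 0], [1, 0, 0, -0.002, 0]]}}

```text
time: 5.1
tool_pos: [0.5692, -0.3009, 0.0673]
tcp_rot: [0.994, -0.11, 0.0, 0.0]
ft_force: [0.1, -1.2, 3.9]
width: 0.0
grip_force: 2.0
```

The spring force starts at z ≈ 71.5 mm and the hard stop is at ≈ 65.4 mm, which is the full 6 mm travel. So the button has been pressed fully and has come up again, with the tips about 3 mm below the TCP. I'll release it and go above the levers for a look.

{"name": "send_rows", "arguments": {"targets": [[1, 0, 0, 0.04, 0], [1, 0, 0, 0.08, 0], [0.5, 0, 0, 0.12, 0], [0, 0.01, 0.04, 0.15, 0], [0, 0.015, 0.08, 0.16, 0], [0, 0.02, 0.12, 0.16, 0], [0, 0.025, 0.16, 0.16, 0], [0, 0.03, 0.2, 0.16, 0], [0, 0.03, 0.24, 0.16, 0], [0, 0.035, 0.28, 0.16, 0]]}}

```text
time: 5.93
tool_pos: [0.6033, -0.0199, 0.2271]
tcp_rot: [0.994, -0.11, -0.0, -0.0]
ft_force: [0.6, -0.4, -0.3]
width: 0.0857
grip_force: 0.0
```

{"name": "send_rows", "arguments": {"targets": [[0, 0.002, 0.04, 0, 0], [0, 0.004, 0.08, 0, 0], [0, 0.006, 0.12, 0, 0], [0, 0.007, 0.15, 0, 0], [0, 0.007, 0.15, 0, 0], [0, 0.007, 0.15, 0, 0]]}}

```text
time: 6.43
tool_pos: [0.6107, 0.1296, 0.2267]
tcp_rot: [0.994, -0.109, -0.0, 0.0]
ft_force: [0.6, -0.5, 0.4]
width: 0.0853
grip_force: 0.0
```

```bash
python3 - <<'E'
from h import *
c=shot('wrist','w3');s=env.state();print(s['tool_pos'],s['tcp_rot'],s['width'],s['joint_pos'])
for (u,v),st in blobs(c,(5,150,110),(18,255,255),100):print(u,v,st,onz(c,(u,v),.136))
a=pickle.load(open('scene0.pkl','rb'));b=pickle.load(open('side0.pkl','rb'))
print('cap',onz(a,(424,195),.17),onz(b,(312,128),.17))
E
```

```text
[0.61081084 0.1283787  0.22680156] [ 9.93975020e-01 -1.09606193e-01 -3.23963951e-04  1.92964041e-04] 0.0851880119000704 [ 1.66386060e-01  7.54441078e-03  1.56226124e+00 -1.94600742e-04
  1.57251562e+00  1.95683583e+00]
298.9 214.1 [289, 186, 21, 58, 1122] [0.60836038 0.1131269  0.136     ]
241.7 215.8 [231, 188, 22, 58, 1120] [0.61646539 0.15585989 0.136     ]
cap [0.78592032 0.22521618 0.17      ] [0.77134305 0.22799414 0.17      ]
```

View pics/w3.png

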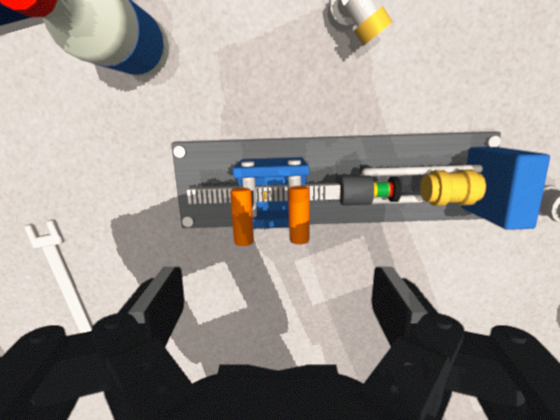

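The wrist view shows the grips at (299,214) and (242,216). The jaw barrel spans 342–373, the pad face is near u = 401, the brass coupling spans 422–486 and the anvil is at 468 and beyond. The line is 10.7° off y, so I need a +2° turn. I'll measure the gaps and descend.

```bash
cat >> h.py <<'E'
M=np.array([.6115,.1345]);D=np.array([.186,.983])/np.hypot(.186,.983)
def cy(c,uv,z=.055): return float((onz(c,uv,z)[:2]-M)@D*1000+85)
E
python3 - <<'E'
from h import *
c=pickle.load(open('w3.pkl','rb'))
# axis pixels
for y in(50,-130,-80):
    X=np.r_[M+D*(y-85)/1000,.055];print(y,proj(c,[X])[0].round(1))
h=cv2.cvtColor(c['color'],cv2.COLOR_RGB2HSV)
for v in(186,189,192):
  print(v,[(u,h[v,u].tolist(),) for u in range(368,492,3)] if v==189 else '')
for u in(342,373,390,396,400,404,422,424,485,488,497): print(u,round(cy(c,(u,189)),1))
E
```

```text
50 [307.  190.7]
-130 [487.2 185.2]
-80 [437.1 186.8]
186 
189 [(368, [90, 3, 101]), (371, [60, 3, 100]), (374, [23, 182, 220]), (377, [39, 175, 216]), (380, [68, 200, 198]), (383, [69, 201, 197]), (386, [68, 197, 201]), (389, [40, 149, 195]), (392, [2, 234, 168]), (395, [42, 39, 33]), (398, [50, 17, 46]), (401, [150, 5, 54]), (404, [0, 0, 67]), (407, [0, 7, 72]), (410, [160, 11, 68]), (413, [0, 0, 54]), (416, [90, 5, 52]), (419, [11, 35, 59]), (422, [20, 181, 97]), (425, [21, 184, 94]), (428, [21, 183, 95]), (431, [20, 181, 117]), (434, [27, 178, 254]), (437, [26, 182, 253]), (440, [20, 184, 125]), (443, [27, 175, 254]), (446, [28, 173, 253]), (449, [27, 174, 253]), (452, [26, 185, 251]), (455, [27, 176, 253]), (458, [27, 174, 253]), (461, [27, 175, 253]), (464, [27, 178, 254]), (467, [21, 189, 227]), (470, [22, 187, 235]), (473, [27, 172, 253]), (476, [27, 175, 253]), (479, [27, 174, 253]), (482, [26, 180, 254]), (485, [19, 148, 177]), (488, [106, 197, 70]), (491, [107, 186, 67])]
192 
342 15.0
373 -16.0
390 -33.0
396 -39.0
400 -43.0
404 -47.0
422 -65.1
424 -67.1
485 -128.4
488 -131.4
497 -140.5
```

{"name": "send_rows", "arguments": {"targets": [[0, 0, 0.006, -0.03, 2], [0, 0, 0.006, -0.06, 2], [0, 0, 0.006, -0.09, 2], [0, 0, 0.006, -0.11, 2], [0, 0, 0.006, -0.117, 2], [0, 0, 0.006, -0.117, 2]]}}

```text
time: 6.98
tool_pos: [0.6103, 0.1329, 0.1086]
tcp_rot: [0.996, -0.093, -0.001, 0.0]
ft_force: [-0.7, -0.7, -0.0]
width: 0.0853
grip_force: 0.0
```

From the clamp geometry, the pad face is at y ≈ -43 and must reach -80 with the coupling home. Adding about 10 mm of plunger makes roughly 47 mm of jaw travel, so I'll start with one stroke.

{"name": "send_rows", "arguments": {"targets": [[0.3, 0, 0.002, 0, 0], [0.5, 0, 0.002, 0, 0], [0.7, 0, 0.002, 0, 0], [0.7, 0, 0.002, 0, 0], [0.7, 0, 0.002, 0, 0], [0.7, 0, 0.002, 0, 0]]}}

```text
time: 7.48
tool_pos: [0.612, 0.135, 0.1133]
tcp_rot: [0.996, -0.093, 0.002, 0.001]
ft_force: [-3.7, -9.8, 12.4]
width: 0.0333
grip_force: 58.7
```

```bash
python3 - <<'E'
from h import *
s=env.state();c=shot('wrist','w4')
print(s['width'],s['ft_force'],s['grip_force'])
h=cv2.cvtColor(c['color'],cv2.COLOR_RGB2HSV)
for y in(50,-40,-130):print(y,proj(c,[np.r_[M+D*(y-85)/1000,.055]])[0].round(1))
for n,lo,hi in(('g',(55,120,60),(80,255,255)),('r',(0,180,80),(3,255,255)),('brass',(18,140,60),(30,255,255)),('or',(5,150,110),(16,255,255))):print(n,blobs(c,lo,hi,15))
E
```

```text
0.0333111817125428 [-3.74887581 -9.83208236 12.41257064] 58.74415724276332
50 [330.6 231.2]
-40 [465.5 231.1]
-130 [599.3 231.1]
g [((np.float64(463.2), np.float64(232.4)), [453, 221, 21, 24, 381])]
r [((np.float64(476.4), np.float64(232.4)), [471, 221, 10, 24, 86])]
brass [((np.float64(431.2), np.float64(3.3)), [422, 0, 22, 11, 131]), ((np.float64(529.4), np.float64(232.5)), [495, 207, 65, 53, 2961]), ((np.float64(285.9), np.float64(237.2)), [284, 232, 5, 12, 55])]
or [((np.float64(473.8), np.float64(233.4)), [471, 222, 6, 22, 30]), ((np.float64(255.3), np.float64(290.7)), [236, 241, 37, 104, 3408]), ((np.float64(299.4), np.float64(292.9)), [283, 241, 37, 103, 3141])]
```

View pics/w4.png

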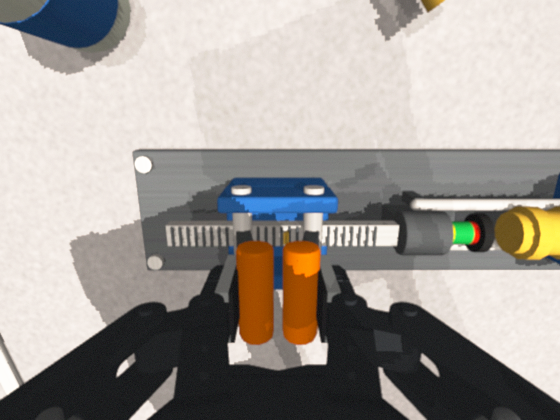

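The wrist view shows the levers fully squeezed at (255,290) and (299,292), with the barrel mouth at about u = 451. Green is at 453–474, red at 471–481, and the pad at 470–495 is close to the coupling at 495. Next I'll release and do the second stroke.

{"name": "send_rows", "arguments": {"targets": [[0, 0, 0, 0.002, 0], [0, 0, 0, 0.002, 0], [0, 0, 0, 0.002, 0], [0, 0, 0, 0.002, 0], [0.4, 0, 0, 0.002, 0], [0.7, 0, 0, 0.002, 0], [0.7, 0, 0, 0.002, 0], [0.7, 0, 0, 0.002, 0], [0.7, 0, 0, 0.002, 0], [0.7, 0, 0, 0.002, 0]]}}

```text
time: 8.37
tool_pos: [0.6113, 0.1352, 0.1136]
tcp_rot: [0.996, -0.093, 0.001, 0.001]
ft_force: [-4.1, -8.6, 11.7]
width: 0.0331
grip_force: 58.9
```

```bash
cat > m.py <<'E'
from h import *
import sys
s=env.state();c=shot('wrist',sys.argv[1])
print(s['time'],s['width'],s['ft_force'].round(1),s['grip_force'],s['tool_pos'].round(4))
for y in(50,-130):print(y,proj(c,[np.r_[M+D*(y-85)/1000,.055]])[0].round(1))
for n,lo,hi in(('y',(24,120,100),(35,255,255)),('g',(55,120,60),(80,255,255)),('r',(0,180,80),(3,255,255)),('brass',(18,140,60),(30,255,255)),('or',(5,150,110),(16,255,255))):print(n,[(round(float(a[0]),1),round(float(a[1]),1),b) for a,b in blobs(c,lo,hi,12)])
h=cv2.cvtColor(c['color'],cv2.COLOR_RGB2HSV)
print([(u,*h[232,u].tolist()) for u in range(446,560,3)])
E
python3 m.py w5
```

```text
8.3667 0.03312056643232541 [-4.1 -8.6 11.7] 58.873108752814005 [0.6113 0.1352 0.1136]
50 [330.6 229.9]
-130 [599.  229.8]
y [(548.2, 235.2, [534, 215, 26, 42, 779]), (526.8, 234.4, [520, 219, 14, 32, 260])]
g [(478.2, 230.9, [468, 220, 21, 24, 389])]
r [(492.0, 231.5, [488, 220, 8, 23, 80])]
brass [(430.6, 2.7, [423, 0, 19, 9, 95]), (533.5, 231.2, [502, 206, 58, 52, 2561]), (285.9, 235.9, [284, 230, 5, 13, 56])]
or [(489.0, 232.0, [486, 221, 6, 22, 28]), (255.3, 289.2, [236, 239, 37, 104, 3406]), (299.3, 291.6, [283, 239, 37, 104, 3136])]
[(446, 60, 2, 129), (449, 50, 6, 130), (452, 45, 4, 128), (455, 90, 2, 127), (458, 60, 2, 128), (461, 60, 2, 126), (464, 23, 8, 128), (467, 160, 6, 124), (470, 39, 174, 249), (473, 69, 208, 244), (476, 69, 208, 244), (479, 69, 205, 244), (482, 70, 211, 244), (485, 69, 206, 244), (488, 61, 149, 243), (491, 5, 242, 255), (494, 3, 247, 188), (497, 75, 28, 18), (500, 174, 35, 36), (503, 12, 23, 56), (506, 23, 19, 55), (509, 15, 48, 64), (512, 20, 174, 110), (515, 20, 187, 108), (518, 20, 175, 108), (521, 20, 172, 105), (524, 25, 184, 254), (527, 29, 163, 255), (530, 28, 170, 255), (533, 26, 175, 255), (536, 20, 187, 138), (539, 20, 191, 152), (542, 29, 166, 255), (545, 28, 166, 255), (548, 28, 170, 255), (551, 28, 172, 255), (554, 28, 174, 255), (557, 29, 170, 255)]
```

The jaw moved 10 mm, the pad now touches and moves the coupling, and the plunger is not yet pressed. Third stroke.

{"name": "send_rows", "arguments": {"targets": [[0, 0, 0, 0, 0], [0, 0, 0, 0, 0], [0, 0, 0, 0, 0], [0, 0, 0, 0, 0], [0.4, 0, 0, 0, 0], [0.7, 0, 0, 0, 0], [0.7, 0, 0, 0, 0], [0.7, 0, 0, 0, 0], [0.7, 0, 0, 0, 0], [0.7, 0, 0, 0, 0]]}}

```text
time: 9.25
tool_pos: [0.6113, 0.1352, 0.1136]
tcp_rot: [0.996, -0.093, 0.001, 0.001]
ft_force: [-5.2, -9.3, 12.5]
width: 0.0333
grip_force: 58.9
```

```bash
python3 m.py w6; python3 -c "
import cv2
a=cv2.imread('pics/w6.png')[150:310,380:560];cv2.imwrite('pics/w6c.png',cv2.resize(a,None,fx=3,fy=3))"
```

```text
9.25 0.03333818185417149 [-5.2 -9.3 12.5] 58.87127341560699 [0.6113 0.1352 0.1136]
50 [330.6 229.9]
-130 [599.  229.8]
y [(550.1, 235.4, [537, 215, 23, 41, 657]), (530.0, 234.9, [519, 219, 18, 33, 260])]
g [(493.6, 230.9, [484, 220, 20, 24, 397])]
r [(507.3, 231.3, [502, 220, 9, 23, 79])]
brass [(430.7, 2.7, [423, 0, 19, 9, 96]), (539.3, 231.3, [510, 206, 50, 52, 1936]), (285.9, 235.9, [284, 230, 5, 13, 56])]
or [(504.4, 231.6, [501, 221, 7, 22, 35]), (255.3, 289.1, [236, 239, 37, 104, 3404]), (299.3, 291.5, [283, 239, 37, 104, 3129])]
[(446, 60, 4, 131), (449, 45, 4, 127), (452, 70, 6, 131), (455, 50, 6, 129), (458, 60, 6, 128), (461, 50, 6, 128), (464, 60, 4, 131), (467, 60, 6, 130), (470, 120, 2, 128), (473, 90, 2, 129), (476, 30, 2, 135), (479, 0, 6, 135), (482, 8, 7, 137), (485, 60, 109, 206), (488, 70, 211, 243), (491, 69, 205, 244), (494, 69, 207, 244), (497, 70, 213, 244), (500, 70, 214, 244), (503, 67, 186, 244), (506, 7, 232, 255), (509, 3, 239, 243), (512, 30, 12, 22), (515, 0, 32, 24), (518, 10, 26, 59), (521, 12, 22, 58), (524, 15, 10, 52), (527, 21, 186, 214), (530, 29, 166, 255), (533, 28, 166, 255), (536, 28, 170, 255), (539, 19, 180, 140), (542, 20, 184, 133), (545, 28, 171, 255), (548, 28, 167, 255), (551, 28, 170, 255), (554, 28, 175, 255), (557, 28, 170, 255)]
```

{"name": "send_rows", "arguments": {"targets": [[0, 0, 0, 0, 0], [0, 0, 0, 0, 0], [0, 0, 0, 0, 0], [0, 0, 0, 0, 0], [0.4, 0, 0, 0, 0], [0.7, 0, 0, 0, 0], [0.7, 0, 0, 0, 0], [0.7, 0, 0, 0, 0], [0.7, 0, 0, 0, 0], [0.7, 0, 0, 0, 0]]}}

```text
time: 10.13
tool_pos: [0.6114, 0.1352, 0.1137]
tcp_rot: [0.996, -0.093, 0.001, 0.001]
ft_force: [-4.3, -8.1, 12.8]
width: 0.0334
grip_force: 58.8
```

```bash
python3 m.py w7
```

```text
10.1333 0.03335041026326656 [-4.3 -8.1 12.8] 58.827811865248805 [0.6114 0.1352 0.1137]
50 [330.6 229.9]
-130 [598.8 229.8]
y [(556.9, 238.5, [551, 215, 9, 41, 161]), (543.8, 234.4, [533, 219, 18, 33, 261])]
g [(507.8, 231.1, [499, 220, 19, 24, 373])]
r [(520.9, 231.2, [516, 220, 9, 23, 84])]
brass [(430.7, 2.8, [423, 0, 19, 10, 98]), (546.1, 231.3, [522, 206, 38, 53, 1306]), (285.9, 235.9, [284, 230, 5, 13, 56])]
or [(518.1, 231.4, [515, 221, 6, 22, 34]), (255.3, 289.1, [236, 239, 37, 104, 3400]), (299.3, 291.4, [283, 239, 37, 104, 3132])]
[(446, 68, 23, 44), (449, 130, 16, 48), (452, 72, 26, 50), (455, 60, 2, 123), (458, 60, 6, 131), (461, 60, 4, 129), (464, 105, 4, 128), (467, 60, 2, 127), (470, 30, 2, 126), (473, 60, 8, 134), (476, 15, 4, 137), (479, 30, 2, 136), (482, 30, 2, 135), (485, 20, 6, 136), (488, 40, 6, 134), (491, 15, 7, 137), (494, 12, 9, 137), (497, 173, 8, 136), (500, 65, 108, 191), (503, 70, 217, 244), (506, 70, 213, 244), (509, 70, 213, 243), (512, 70, 213, 243), (515, 70, 221, 243), (518, 43, 153, 227), (521, 4, 248, 255), (524, 1, 208, 130), (527, 113, 49, 21), (530, 23, 31, 33), (533, 175, 27, 57), (536, 15, 27, 56), (539, 15, 39, 52), (542, 28, 172, 255), (545, 28, 167, 255), (548, 28, 170, 255), (551, 20, 185, 219), (554, 20, 182, 137), (557, 20, 192, 169)]
```

The mouth moved 15 px and the red band 13.6 px, so the coupling is now home and the plunger is only about 1 mm in. One more full stroke should give p ≈ 11 mm, inside the green band.

{"name": "send_rows", "arguments": {"targets": [[0, 0, 0, 0, 0], [0, 0, 0, 0, 0], [0, 0, 0, 0, 0], [0, 0, 0, 0, 0], [0.4, 0, 0, 0, 0], [0.5, 0, 0, 0, 0], [0.55, 0, 0, 0, 0], [0.58, 0, 0, 0, 0], [0.58, 0, 0, 0, 0], [0.58, 0, 0, 0, 0]]}}

```text
time: 11.02
tool_pos: [0.6114, 0.1353, 0.114]
tcp_rot: [0.996, -0.093, 0.001, 0.001]
ft_force: [-4.8, -7.1, 15.5]
width: 0.0361
grip_force: 10.8
```

```bash
python3 m.py w8; python3 - <<'E'
from h import *
c=shot('scene','sc8');a=cv2.imread('pics/w8.png')[170:290,420:560]
cv2.imwrite('pics/fin.png',np.hstack([cv2.resize(a,(400,343)),cv2.resize(c['color'][160:260,230:347,::-1],(400,343))]))
E
```

```text
11.0167 0.0361116192389637 [-4.8 -7.1 15.5] 10.754401311278343 [0.6114 0.1353 0.114 ]
50 [330.8 229.8]
-130 [598.9 229.8]
y [(556.9, 238.7, [551, 215, 9, 41, 154]), (544.1, 234.0, [537, 219, 14, 31, 250])]
g [(515.1, 231.1, [513, 221, 5, 20, 63])]
r [(521.3, 231.3, [516, 220, 9, 23, 80])]
brass [(431.0, 2.9, [423, 0, 20, 10, 104]), (546.1, 231.4, [522, 206, 38, 52, 1305]), (285.5, 236.1, [284, 231, 4, 12, 45])]
or [(518.3, 231.4, [515, 221, 6, 22, 33]), (253.9, 289.0, [235, 239, 37, 104, 3468]), (300.8, 291.1, [284, 239, 38, 103, 3186])]
[(446, 20, 6, 252), (449, 20, 6, 252), (452, 20, 6, 252), (455, 15, 8, 254), (458, 90, 17, 45), (461, 0, 5, 48), (464, 105, 22, 46), (467, 45, 7, 71), (470, 0, 2, 128), (473, 60, 4, 130), (476, 68, 7, 137), (479, 30, 2, 137), (482, 60, 6, 139), (485, 45, 4, 138), (488, 60, 2, 137), (491, 45, 4, 137), (494, 30, 2, 135), (497, 45, 4, 139), (500, 45, 7, 137), (503, 20, 6, 137), (506, 60, 4, 135), (509, 0, 4, 136), (512, 170, 11, 135), (515, 68, 185, 238), (518, 50, 152, 238), (521, 4, 244, 255), (524, 1, 224, 125), (527, 50, 45, 17), (530, 0, 9, 29), (533, 50, 13, 57), (536, 10, 13, 58), (539, 17, 32, 55), (542, 28, 175, 255), (545, 29, 163, 255), (548, 29, 167, 255), (551, 20, 190, 217), (554, 20, 189, 135), (557, 20, 190, 160)]
```

View pics/fin.png

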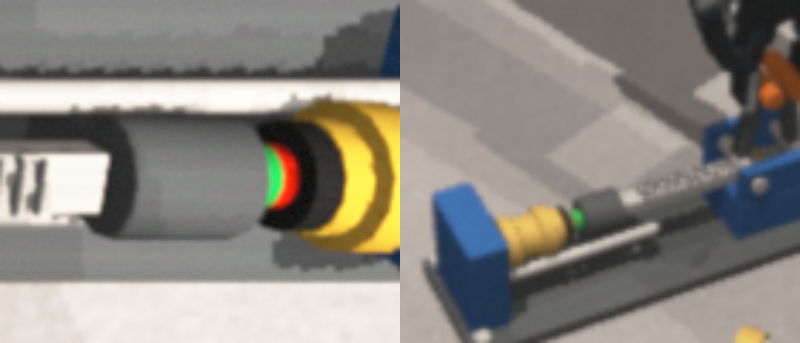

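The final view shows the yellow band gone, green visible at the barrel mouth (513–518), and red fully out (516–525). The coupling hasn't moved and sits against the anvil, with p ≈ 10 mm. The grip is only 11 N, so I'll squeeze firmly to the lever stop and check again.

{"name": "send_rows", "arguments": {"targets": [[0.62, 0, 0, 0, 0], [0.66, 0, 0, 0, 0], [0.7, 0, 0, 0, 0], [0.7, 0, 0, 0, 0], [0.7, 0, 0, 0, 0], [0.7, 0, 0, 0, 0], [0.7, 0, 0, 0, 0]]}}

```text
time: 11.7
tool_pos: [0.6114, 0.1352, 0.1143]
tcp_rot: [0.996, -0.093, 0.001, 0.001]
ft_force: [-7.1, -10.5, 18.2]
width: 0.0332
grip_force: 57.9
```

```bash
python3 m.py w9 | head -6
```

```text
11.7 0.03320761572359855 [ -7.1 -10.5  18.2] 57.85061136956461 [0.6114 0.1352 0.1143]
50 [330.5 229.7]
-130 [598.  229.6]
y [(556.6, 238.1, [550, 215, 10, 41, 189]), (543.4, 233.8, [536, 219, 14, 31, 248])]
g [(514.7, 231.0, [513, 222, 5, 19, 56])]
r [(520.4, 230.9, [515, 220, 10, 23, 81])]
```

```bash
python3 -c "
from station import job
print(job.job_done())"
```

```text
the job is handed in; nothing more can be done
None
```

The job is handed in, with no verdict returned: I pressed the zero button fully and let it up, then five lever strokes took the coupling home against the anvil with the plunger about 11 mm in (yellow in, mouth in the green, red out), and the levers are still held at about 58 N; one button press reached 46 N at the fingertips, which I took to be outside the 40 N arm-and-body limit.

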